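# Load a tube block on an indexing slide and index it to the scanner

## Task

Set the black tube block down flat over the threaded stud of the slide's carriage, its long side in line with the carriage's travel. Then pull up the index plunger knob, slide the carriage along until the stud is opposite the upright scanner, and let the plunger drop fully into that hole, leaving the block seated on the stud. Leave the other things on the bench where they are.

Things in the scene. Friction and masses are not known exactly. Their poses are not given: they have to be found in the camera images.
- rail: Fixed slide on a steel plate 260 x 360 x 10 mm; origin at bench height, mid-length. y = travel, x away from the robot, z up; turned up to 9 degrees. Index bar (top at height 32) at x = -75 mm, four 16 mm holes at y = -97.5 (loading hole), -32.5, 32.5, 97.5. Carriage plate over it: 124 along y, x -97 to 58 mm, top at height 50.
- carriage (a joint): Travel along the rail's +y in m: 0 in the loading hole, where it starts locked; other holes at 0.065, 0.130, 0.195. The 10 mm plunger pin has 3 mm play to either side in a hole. Sliding friction about 2 N; it stays where it is left.
- plunger (a joint): Lift of the index plunger in m: 0 fully down in a hole, 0.012 when its pin just clears the bar, 0.018 fully up. A spring pulls it down with 3.6 N when down, 7.2 N when fully up. Let go between holes, the pin rests on the bar and drops in when slid over a hole.
- plunger_knob (a point): Middle of the plunger's knob: upright black cylinder, 28 mm diameter, 37 mm high, on the carriage's near side, 105 mm from the stud in the rail's -x. Rides with the carriage. With the plunger down this point is 87 mm above the bench (knob 68 to 105 mm); below it a 22 mm wide collar up to 62 mm. Pull straight up from above.
- stud_foot (a point): Foot of the carriage's threaded steel stud, on the carriage's top face 50 mm above the bench. The stud is 10 mm in diameter with a round top and 55 mm high (top 105 mm above the bench). Axes as the rail's.
- block_centre (a point): Centre (half-way up) of the loose tube block: black, 110 (x) x 50 (y) x 45 mm (z), with rows of wells, four white tube caps 4 mm proud, and a larger 16 mm hole right through its middle. 0.3 to 0.5 kg. Starts on the bench left or right of the slide, long side roughly away from the robot. Seated, its centre is 22.5 mm above the stud's foot; either way round will do.
- scanner_window (a point): Middle of the dark window of the scanner: upright grey box 54 mm wide, 100 mm high, fixed behind the rail exactly opposite one of the other three holes (which one varies). Window faces the rail's -x; axes as the rail's. The other two stations are low: a steel cup and an aluminium block with four wells.
- storage_box: white lidded box 114 x 60 x 56 high, loose, no holes; bystander
- amber_bottle: amber bottle, 64 diameter, 150 high; bystander
- beaker: glass beaker, 72 diameter, 90 high; bystander
- spanner: steel spanner 150 long lying on the bench, origin under its middle; bystander
- bench_timer: flat white timer 60 x 70 x 22; bystander
Not all that is in view belongs to the job. Leave any green look-alike of the part that bears block_centre alone.

How it is judged:
By the outcome, as a careful person would: the job done as asked, in the order asked, and still so for the second after the job is handed in, with the robot touching nothing.
It also fails if it takes over 61 s, if anything falls off the work surface, if the arm or the gripper's body presses on something with over 40 N, if the wrist force passes 120 N, or if a joint passes its speed limit or range.

## Robot

A 6-joint arm with a two-finger parallel gripper is mounted at the origin on the work surface. World frame = base frame: x ahead of the robot, y to its left, z up, the work surface at z = 0. Lengths are in mm, angles in rad, forces in N, time in s.
With the tool pointing down it reaches from about 400 to 925 mm from the base axis. Payload 12.5 kg.
Tool frame: the origin (TCP) lies midway between the tips of the shut fingers; the grasp point (between the pads) lies 19 mm behind it (grip_depth is the distance from the TCP to the grasp point, in mm); z points along the fingers, x is the direction in which the jaws open and shut, and the axes are right-handed (so a half turn about z gives the same grasp; the last joint's range is limited). The gripper opens to 95 mm and grips with 3 to 60 N. Pads are 20 mm wide; open, the fingers measure 119 mm over their backs; the gripper's body (75 mm by 180 mm) begins 59 mm behind the grasp point.
Start: joints at [1.051, 0.491, 1.559, -0, 1.092, -0.106], TCP at [251.293, 572.275, 214.661] pointing down, gripper open.
Joint ranges: [-3.1, 3.1], [-0.84, 2.19], [0.05, 2.79], [-1.13, 4.28], [0.06, 2.93], [-2.69, 2.69]. Speed limits (rad/s): [2.22, 2.22, 2.79, 3.14, 3.14, 3.14].

## Interface

Orientations are given as a unit quaternion [w, x, y, z].
In Python, from plant import read_state, get_image, camera_info, finish_job, grip_depth gives the robot as it stands.
- The arm moves only by the shell command python3 -m pendant 'ROWS' [FORCE]. ROWS is text: rows parted by semicolons, each of 7 numbers parted by spaces: the shift along the tool's x, y, z in m, then the turn, a rotation vector about the tool's x, y, z in degrees, then the gripper's target within -1 to 1 (fully open at 1, half-way at 0, shut at -1). In form: x y z rx ry rz gripper; .... A call has 1 to 12 rows; each row is the pose to reach, as a shift and turn from the pose measured when the call began, along the tool's axes at that moment; what a row does not reach only later rows make up. A row lasts 1/12 s, in which the tool goes at most 41.7 mm and 7.16 degrees, less where a joint would pass 70% of its speed; a pose out of reach is approached as far as the arm can. A call with a gripper value outside its range is refused whole. The fingers move at their own pace and stop on an object; FORCE is the grip in N (left out, the last holds). Time passes only in rows, so rows that repeat a pose let the fingers close. It gives the time, the measured TCP pose, the force and the opening at its end, in the units of the state.
- read_state(): the state, without advancing time (a new reading comes with each control period).
- get_image(name): name is "side" or "top" or "wrist"; returns the picture (384x512x3 uint8, red, green, blue); there is no depth.
- camera_info(name): a dict with "mtx" (3x3 intrinsics, pixels), "cam_to_world" (4x4, takes a point from camera to world coordinates); the wrist camera has in their place "hand_eye" (4x4, takes a point from camera to tool coordinates, whose origin is the TCP and whose axes are the tool frame's). Camera axes: x right, y down, z forward; pixel columns grow to the right and rows downward; lengths in mm; the calibration is good to about 2 mm. The wrist camera is an equidistant fisheye: a pixel r from the principal point sees the ray r / f radians off the axis. A picture is of the moment at which its call begins: read the wrist's pose just before it. camera_info takes no time and is no camera call.
- finish_job(): hands the job in, once; it reports no verdict.
The state is a dict: "clock": time; "qpos": joint angles; "joint_velocities": joint speeds; "effort": joint torques, N m; "tcp_pos": TCP position; "orientation": TCP orientation; "ft_force": force on the tool from outside, world axes, zero at the start; "wrist_torque": the same for the moment, N m; "grip_width": finger opening in mm.
Only numpy, scipy, OpenCV 4.12 (cv2) and the standard library are available. Lean on these libraries where they do the work, as an engineer would, in place of code of your own. Each camera call takes 0.05 s, during which the arm holds its last target.

## Working session

There is one attempt and no reset: what is moved stays moved. The work goes in short steps, Python scripts to look and compute and a shell command to move; the robot and the scene stay as the last step left them, time stands still between calls to the robot, and variables do not carry over. Pictures are saved under pics/ and viewed, and the job is handed in when it is done.

```bash
mkdir -p pics; ls; python3 - <<'E'
from plant import *
import cv2,numpy as np
s=read_state();print(s['clock'],s['tcp_pos'],s['orientation'],s['ft_force'],s['grip_width'],grip_depth)
for n in ['side','top','wrist']:
    i=get_image(n);cv2.imwrite(f'pics/{n}0.png',cv2.cvtColor(i,cv2.COLOR_RGB2BGR));c=camera_info(n);print(n,{k:np.round(v,3).tolist() if not isinstance(v,str) else v for k,v in c.items()})
E
```

```text
pics
0.0 [251.15050268 572.04598199 214.05810687] [ 2.52581188e-04  8.37278541e-01  5.46776314e-01 -4.92781087e-04] [ 0.37638738 -0.24870639  0.48957157] 95.18547619262982 18.8
side {'mtx': [[493.399, 0.0, 258.555], [0.0, 493.399, 196.629], [0.0, 0.0, 1.0]], 'cam_to_world': [[0.743, -0.348, 0.572, -225.253], [-0.669, -0.416, 0.616, -733.715], [0.023, -0.84, -0.542, 783.758], [0.0, 0.0, 0.0, 1.0]]}
top {'mtx': [[389.531, 0.0, 247.151], [0.0, 389.531, 189.639], [0.0, 0.0, 1.0]], 'cam_to_world': [[-0.022, -0.993, 0.117, 404.345], [-1.0, 0.023, 0.012, 35.226], [-0.015, -0.116, -0.993, 1213.757], [0.0, 0.0, 0.0, 1.0]]}
wrist {'mtx': [[297.319, 0.0, 257.781], [0.0, 297.319, 191.946], [0.0, 0.0, 1.0]], 'hand_eye': [[1.0, 0.0, -0.002, 0.108], [0.0, 0.965, 0.262, -73.961], [0.002, -0.262, 0.965, -169.565], [0.0, 0.0, 0.0, 1.0]]}
```

View pics/top0.png

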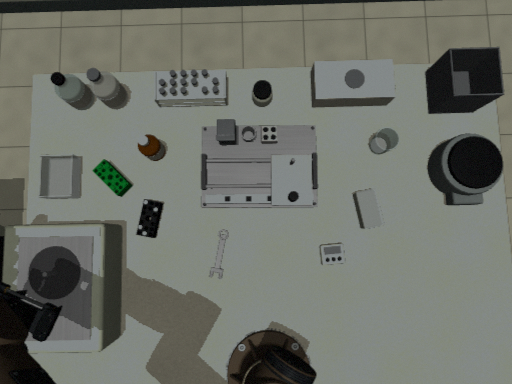

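View pics/side0.png

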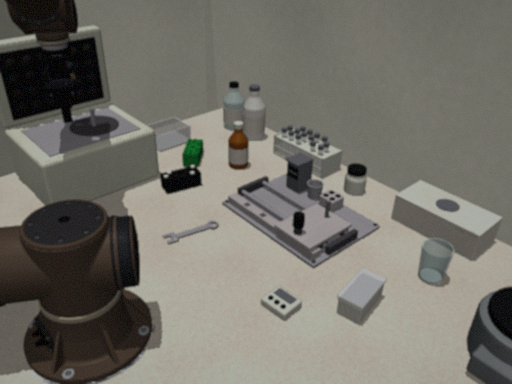

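View pics/wrist0.png

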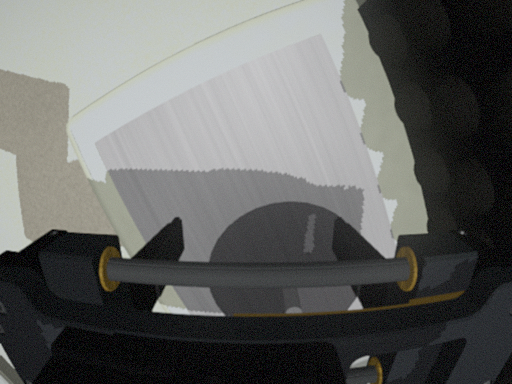

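```bash
cat > h.py <<'E'
import numpy as np,cv2
from plant import *
from scipy.spatial.transform import Rotation as R
def ray(n,u,v):
    c=camera_info(n);K=c['mtx'];T=np.array(c['cam_to_world']);d=T[:3,:3]@np.linalg.inv(K)@[u,v,1.];return T[:3,3],d
def onz(n,u,v,z):
    o,d=ray(n,u,v);return o+d*(z-o[2])/d[2]
def tri(a,b):
    (o1,d1),(o2,d2)=ray('top',*a),ray('side',*b)
    s=np.linalg.lstsq(np.c_[d1,-d2],o2-o1,rcond=None)[0];p,q=o1+s[0]*d1,o2+s[1]*d2
    return (p+q)/2,np.linalg.norm(p-q)
def Rt(s):
    w,x,y,z=s['orientation'];return R.from_quat([x,y,z,w])
def wray(s,u,v):
    c=camera_info('wrist');K=c['mtx'];H=np.array(c['hand_eye']);dx,dy=(u-K[0,2])/K[0,0],(v-K[1,2])/K[1,1];r=np.hypot(dx,dy)
    d=np.array([dx/r*np.sin(r),dy/r*np.sin(r),np.cos(r)]) if r>0 else np.array([0,0,1.])
    Q=Rt(s).as_matrix();return np.array(s['tcp_pos'])+Q@H[:3,3],Q@H[:3,:3]@d
def wonz(s,u,v,z):
    o,d=wray(s,u,v);return o+d*(z-o[2])/d[2]
E
python3 - <<'E'
from h import *
t=cv2.imread('pics/top0.png')
cv2.imwrite('pics/top0z.png',np.vstack([cv2.resize(t[110:220,195:325],(780,660),interpolation=cv2.INTER_CUBIC)])[:600])
cv2.imwrite('pics/top0b.png',cv2.resize(t[150:250,80:180],(600,600),interpolation=cv2.INTER_CUBIC))
s=cv2.imread('pics/side0.png')
cv2.imwrite('pics/side0z.png',cv2.resize(s[140:260,220:380],(800,600),interpolation=cv2.INTER_CUBIC))
E
```

```text
(no output)
```

View pics/top0z.png

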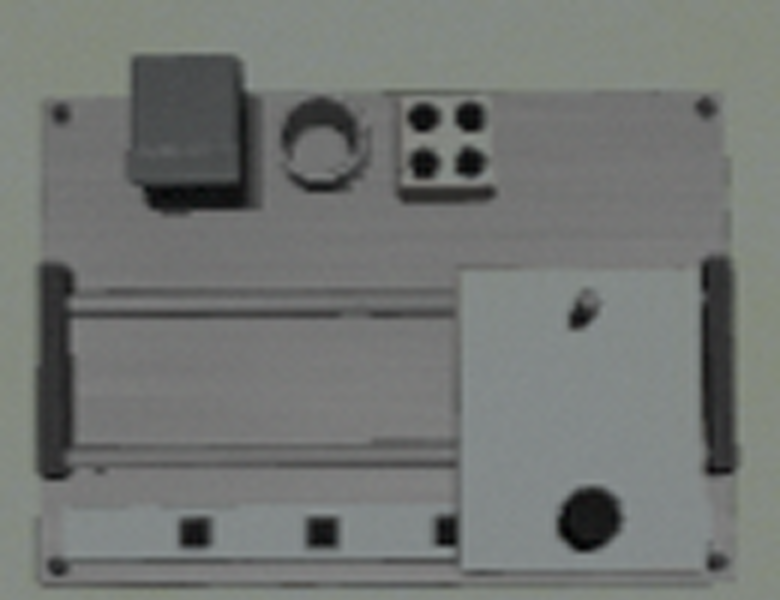

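View pics/top0b.png

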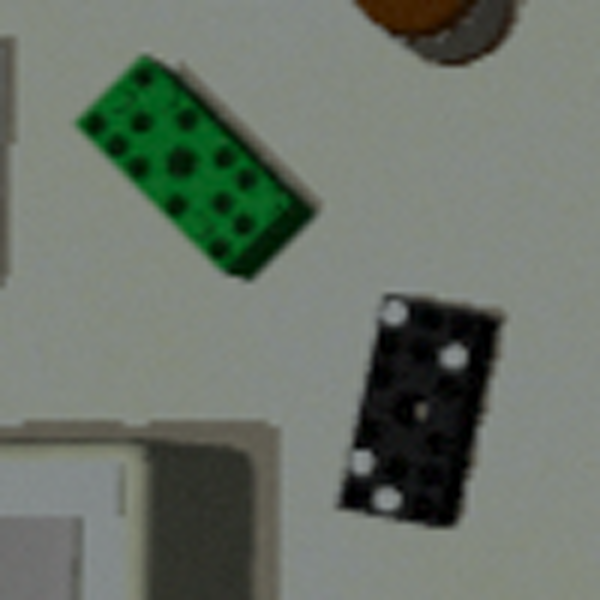

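View pics/side0z.png

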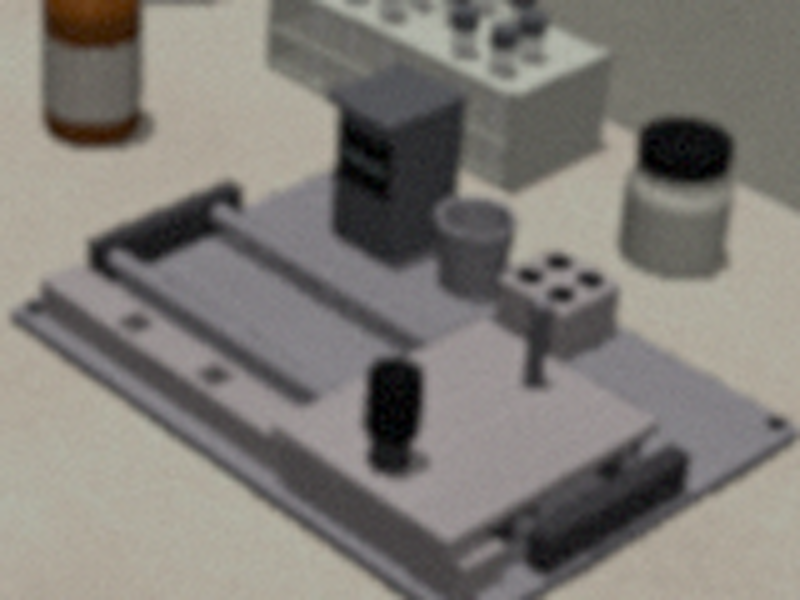

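```bash
python3 - <<'E'
from h import *
t=cv2.imread('pics/top0.png')
f=lambda x,y:(195+(x+.5)/6-.5,110+(y+.5)/6-.5)
P=[onz('top',*f(*q),10) for q in [(42,97),(722,92),(732,582),(40,584)]]
print('plate',np.round(P,1), [np.linalg.norm(P[i]-P[i-1]).round(1) for i in range(4)])
c=np.mean(P,0);print('centre',c)
a=np.array(P[0])-P[3]+P[1]-P[2]; b=np.array(P[0])-P[1]+P[3]-P[2]
print('yaw from x edges',np.degrees(np.arctan2(a[1],a[0])),'from y',np.degrees(np.arctan2(-b[0],b[1])))
C=[onz('top',*f(*q),50) for q in [(460,268),(702,268),(714,570),(460,570)]]
print('carr',np.round(C,1),[np.linalg.norm(C[i]-C[i-1]).round(1) for i in range(4)])
print('studfoot',onz('top',*f(577,324),50),'top',onz('top',*f(592,297),105))
print('knobtop',onz('top',*f(590,518),105))
g=lambda x,y:(220+(x+.5)/5-.5,140+(y+.5)/5-.5)
print('tri foot',tri(f(577,324),g(535,384)),'top',tri(f(592,297),g(541,306)))
print('tri knob top', tri(f(590,518),g(396,366)))
print('scanner top', onz('top',*f(190,105),110))
# holes
for q in [(195,532),(322,532)]: print('hole',onz('top',*f(*q),32))
g2=cv2.cvtColor(t,cv2.COLOR_BGR2GRAY)
m=np.zeros_like(g2);m[190:245,130:168]=255*(g2[190:245,130:168]<75)
m=cv2.morphologyEx(m,cv2.MORPH_CLOSE,np.ones((5,5)))
cs,_=cv2.findContours(m,0,2);k=max(cs,key=cv2.contourArea);r=cv2.minAreaRect(k);bx=cv2.boxPoints(r);print(r)
B=[onz('top',u,v,45) for u,v in bx];print(np.round(B,1),[np.linalg.norm(B[i]-B[i-1]).round(1) for i in range(4)])
h=lambda x,y:(80+(x+.5)/6-.5,150+(y+.5)/6-.5)
B=[onz('top',*h(*q),45) for q in [(383,292),(505,308),(460,528),(337,508)]];print(np.round(B,1),[np.linalg.norm(B[i]-B[i-1]).round(1) for i in range(4)])
a=np.array(B[0])-B[3]+B[1]-B[2];print('c',np.mean(B,0),np.degrees(np.arctan2(a[1],a[0])))
E
```

```text
plate [[ 753.6  190.2   10. ]
 [ 747.  -169.1   10. ]
 [ 488.1 -163.4   10. ]
 [ 495.2  193.3   10. ]] [np.float64(258.4), np.float64(359.4), np.float64(258.9), np.float64(356.8)]
centre [620.97895523  12.77800922  10.        ]
yaw from x edges -0.982273468732398 from y -1.0997700245410647
carr [[ 647.6  -26.2   50. ]
 [ 644.6 -148.4   50. ]
 [ 491.5 -148.1   50. ]
 [ 494.4  -21.7   50. ]] [np.float64(153.3), np.float64(122.2), np.float64(153.1), np.float64(126.4)]
studfoot [617.39874973 -84.31316195  50.        ] top [620.33265634 -86.32796629 105.        ]
knobtop [513.52541331 -81.58146757 105.        ]
tri foot (array([617.80445749, -84.87444574,  52.34114892]), np.float64(2.268005659271635)) top (array([619.62637702, -85.31854987, 100.65258997]), np.float64(4.202016845662848))
tri knob top (array([513.47620476, -81.48795349, 108.52665935]), np.float64(0.8068940746359635))
scanner top [718.74561055 105.47093407 110.        ]
hole [518.22728724 111.34764024  32.        ]
hole [516.73227461  46.81672016  32.        ]
((149.7529296875, 218.11178588867188), (19.957597732543945, 36.986637115478516), 12.52880859375)
[[415.8 385.1  45. ]
 [523.9 362.   45. ]
 [509.4 302.8  45. ]
 [401.7 326.5  45. ]] [np.float64(60.3), np.float64(110.5), np.float64(60.9), np.float64(110.3)]
[[522.8 363.8  45. ]
 [513.3 302.1  45. ]
 [403.8 324.2  45. ]
 [415.1 385.8  45. ]] [np.float64(110.0), np.float64(62.5), np.float64(111.7), np.float64(62.6)]
c [463.77501077 343.96047093  45.        ] -11.489243693250062
```

```bash
python3 - <<'E'
from h import *
print('mach bottom',onz('top',121,223,0),'top?',[(z,onz('top',104,225,z).round(0)) for z in (60,80,100,120)])
print(tri((104,225),(154,128)))
h=lambda x,y:(80+(x+.5)/6-.5,150+(y+.5)/6-.5)
print('hole',onz('top',*h(413,408),45))
# caps at z 49: pair symmetric?
for q in [(395,313),(453,356),(361,460),(387,498)]: print('cap',onz('top',*h(*q),49))
s=read_state();Q=Rt(s)
for p in [(464,348,170)]: print(Q.inv().apply(np.array(p)-s['tcp_pos']))
E
```

```text
mach bottom [ 4.51415480e+02  4.45944008e+02 -2.27373675e-13] top? [(60, array([444., 476.,  60.])), (80, array([444., 469.,  80.])), (100, array([443., 461., 100.])), (120, array([442., 453., 120.]))]
(array([439.72520367, 436.08323522, 166.79181995]), np.float64(2.1735064462762343))
hole [464.07668168 348.14655602  45.        ]
cap [511.70610815 356.51652013  49.        ]
cap [489.42707343 327.18073571  49.        ]
cap [438.56965863 372.88085535  49.        ]
cap [419.45248503 359.70236755  49.        ]
[-119.59867054  284.9451085    44.29412737]
```

```bash
python3 -m pendant '-0.03 0.08 0 0 0 0 1;-0.06 0.16 0 0 0 -3 1;-0.09 0.24 0 0 0 -8 1;-0.115 0.305 0.01 0 0 -12 1;-0.115 0.305 0.03 0 0 -12 1;-0.115 0.305 0.044 0 0 -12 1;-0.115 0.305 0.044 0 0 -12 1;-0.115 0.305 0.044 0 0 -12 1;-0.115 0.305 0.044 0 0 -12 1;-0.115 0.305 0.044 0 0 -12 1;-0.115 0.305 0.044 0 0 -12 1' 30
python3 - <<'E'
from h import *
s=read_state();i=get_image('wrist');cv2.imwrite('pics/w1.png',cv2.resize(cv2.cvtColor(i,cv2.COLOR_RGB2BGR),(800,600)))
import json;json.dump({k:np.array(v).tolist() for k,v in s.items()},open('s1.json','w'))
Q=Rt(s);print(s['clock'],s['tcp_pos'],s['qpos'],Q.as_matrix().round(3))
E
```

```text
clock: 1.07
tcp_pos: [484.0, 344.2, 170.2]
orientation: [0.0, 0.776, 0.631, -0.001]
ft_force: [-0.3, 0.6, 0.7]
grip_width: 94.9
1.0667 [484.0258019  344.22547455 170.19390354] [ 5.07105197e-01  4.94818883e-01  1.68687803e+00 -2.71262562e-04
  9.61036109e-01 -8.58528774e-01] [[ 0.204  0.979 -0.001]
 [ 0.979 -0.204 -0.001]
 [-0.001 -0.001 -1.   ]]
```

View pics/w1.png

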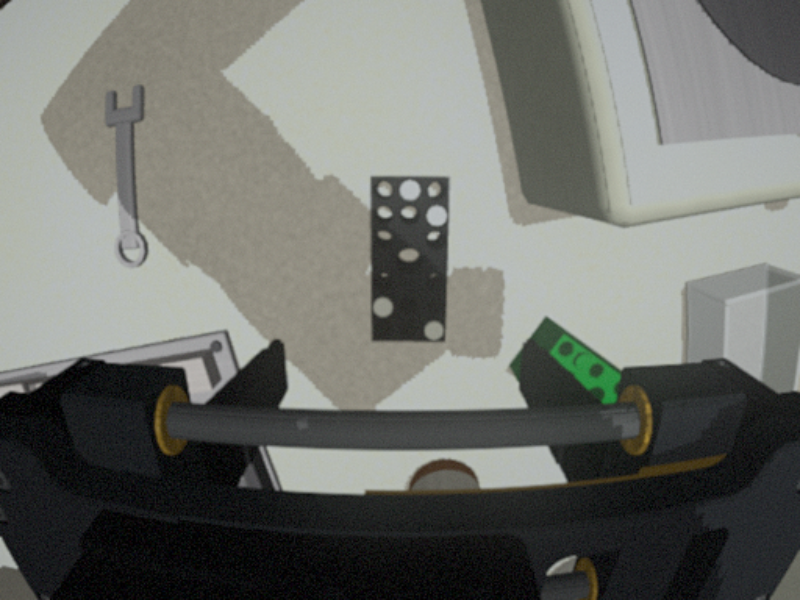

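```bash
python3 -m pendant '0.003 0.0095 0.03 0 0 0 1;0.003 0.0095 0.06 0 0 0 1;0.003 0.0095 0.09 0 0 0 1;0.003 0.0095 0.12 0 0 0 1;0.003 0.0095 0.135 0 0 0 1;0.003 0.0095 0.15 0 0 0 1;0.003 0.0095 0.16 0 0 0 1;0.003 0.0095 0.16 0 0 0 1;0.003 0.0095 0.16 0 0 0 1' 50
python3 - <<'E'
from h import *
s=read_state();i=get_image('wrist');cv2.imwrite('pics/w2.png',cv2.cvtColor(i,cv2.COLOR_RGB2BGR))
print(s['clock'],s['tcp_pos'],s['ft_force'])
E
```

```text
clock: 1.87
tcp_pos: [493.1, 346.5, 10.8]
orientation: [0.0, 0.775, 0.632, -0.0]
ft_force: [-1.4, 0.1, 0.3]
grip_width: 95.6
1.8667 [493.14340296 346.45189444  10.82093022] [-1.39319305  0.13619716  0.26083393]
```

View pics/w2.png

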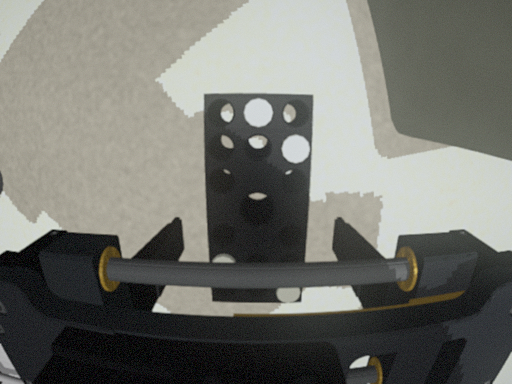

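```bash
python3 - <<'E'
from h import *
s=read_state()
for q in [(257,206),(204,94),(313,95)]: print(wonz(s,*q,45), Rt(s).inv().apply(wonz(s,*q,45)-s['tcp_pos']))
E
python3 -m pendant '0 0 0 0 0 0 0;0 0 0 0 0 0 -1;0 0 0 0 0 0 -1;0 0 0 0 0 0 -1;0 0 0 0 0 0 -1;0 0 0 0 0 0 -1;0 0 0 0 0 0 -1;0 0 0 0 0 0 -1' 50
```

```text
[463.88963654 352.0704198   45.        ] [ -0.44311886 -30.13290241 -33.67716034]
[407.01034609 339.19943251  45.        ] [-24.51327056 -83.25110154 -33.70387399]
[417.43195279 387.64927117  45.        ] [ 25.04276015 -82.8077591  -33.69926258]
clock: 2.58
tcp_pos: [493.6, 346.4, 11.3]
orientation: [0.0, 0.775, 0.632, 0.0]
ft_force: [-0.0, -1.1, 1.4]
grip_width: 49.9
```

```bash
python3 -m pendant '0 0 -0.01 0 0 0 -1;0 0 -0.03 0 0 0 -1;0 0 -0.06 0 0 0 -1;0 0 -0.1 0 0 0 -1;0 0 -0.13 0 0 0 -1;0 0 -0.145 0 0 0 -1;0 0 -0.145 0 0 0 -1;0 0 -0.145 0 0 0 -1' 50
python3 - <<'E'
from h import *
s=read_state();i=get_image('wrist');cv2.imwrite('pics/w3.png',cv2.cvtColor(i,cv2.COLOR_RGB2BGR))
print(s['clock'],s['tcp_pos'],s['ft_force'])
Q=Rt(s);x=Q.as_matrix()[:,0];print(np.degrees(np.arctan2(x[1],x[0])))
print(Q.inv().apply(np.array([618,-210,155])-s['tcp_pos']))
E
```

```text
clock: 3.25
tcp_pos: [493.2, 346.3, 156.6]
orientation: [0.0, 0.775, 0.632, 0.0]
ft_force: [0.6, 0.3, -5.3]
grip_width: 49.7
3.25 [493.24825281 346.25356059 156.61051169] [ 0.5962976   0.29350235 -5.31810473]
78.37648317614935
[-519.7119384   234.26580795    1.62731567]
```

View pics/w3.png

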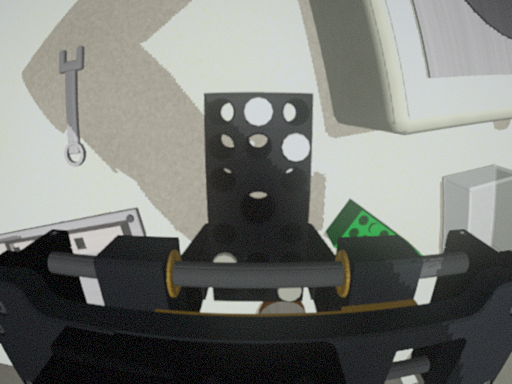

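```bash
python3 -m pendant '-0.02 0.01 0 0 0 4 -1;-0.055 0.025 0 0 0 10 -1;-0.09 0.04 0 0 0 17 -1;-0.126 0.057 0 0 0 24 -1;-0.162 0.073 0 0 0 31 -1;-0.198 0.089 0 0 0 38 -1;-0.234 0.105 0 0 0 45 -1;-0.27 0.122 0 0 0 52 -1;-0.306 0.138 0 0 0 59 -1;-0.342 0.154 0 0 0 66 -1;-0.378 0.17 0 0 0 73 -1;-0.414 0.186 0 0 0 79.6 -1' 50
python3 - <<'E'
from h import *
s=read_state();Q=Rt(s);x=Q.as_matrix()[:,0];print(s['tcp_pos'],np.degrees(np.arctan2(x[1],x[0])))
print(Q.inv().apply(np.array([618,-210,155])-s['tcp_pos']))
E
```

```text
clock: 4.3
tcp_pos: [590.8, -98.8, 153.5]
orientation: [-0.0, 1.0, -0.014, -0.002]
ft_force: [0.4, 0.5, -3.8]
grip_width: 49.8
[590.75956612 -98.81468164 153.51553469] -1.5913467290173404
[ 30.31072293 110.38581498  -1.62844142]
```

```bash
python3 -m pendant '0.01 0.035 0 0 0 0 -1;0.02 0.07 0 0 0 0 -1;0.03 0.1 0 0 0 0 -1;0.03 0.11 0 0 0 0 -1;0.03 0.11 0 0 0 0 -1;0.03 0.11 0 0 0 0 -1;0.03 0.11 0 0 0 0 -1' 50
python3 - <<'E'
from h import *
import json
s=read_state();i=get_image('wrist');cv2.imwrite('pics/w4.png',cv2.resize(cv2.cvtColor(i,cv2.COLOR_RGB2BGR),(800,600)))
json.dump({k:np.array(v).tolist() for k,v in s.items()},open('s4.json','w'))
Q=Rt(s);x=Q.as_matrix()[:,0];print(s['tcp_pos'],np.degrees(np.arctan2(x[1],x[0])))
E
```

```text
clock: 4.88
tcp_pos: [617.1, -208.3, 152.2]
orientation: [-0.001, 1.0, -0.014, -0.003]
ft_force: [0.3, 1.1, -4.6]
grip_width: 50.2
[ 617.06172153 -208.31411695  152.22758984] -1.5596474003623229
```

View pics/w4.png

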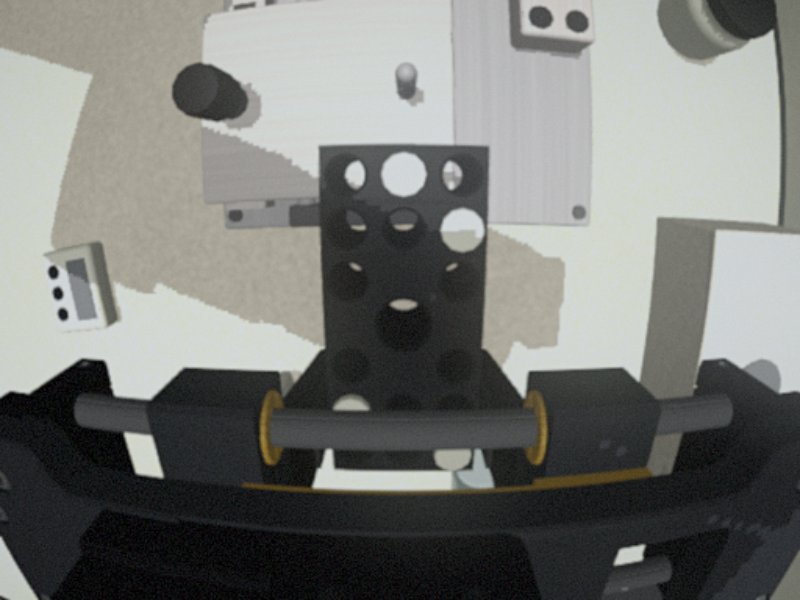

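```bash
python3 - <<'E'
from h import *
import json
s=json.load(open('s4.json'))
p=lambda q,z:wonz(s,(q[0]+.5)/1.5625-.5,(q[1]+.5)/1.5625-.5,z)
print('foot',p((409,98),50),'top',p((405,72),102),'knobtop',p((199,89),105))
Q=Rt(s)
zb=s['tcp_pos'][2]+33.9
for q in [(403,324),(320,147),(488,147)]: print('blk',Q.inv().apply(p(q,zb)-s['tcp_pos']))
# carriage corners top
C=[p(q,50) for q in [(205,14),(452,2),(455,145),(203,203)]];print(np.round(C,1))
# plate right edge line at z10 far x edge ; near -y edge corners
print('plate -y edge',p((590,224),10),p((226,227),10),'knob stud vec yaw')
a=p((405,72),102)-p((199,89),105);print(np.degrees(np.arctan2(a[1],a[0])),np.linalg.norm(a[:2]))
E
```

```text
foot [622.63014448 -88.08069782  50.        ] top [620.66311056 -84.1184096  102.        ] knobtop [519.32524016 -83.31530809 105.        ]
blk [ -0.22447655 -29.33199201 -33.86222573]
blk [-24.37200785 -83.06190236 -33.63459982]
blk [ 24.44960816 -83.05405619 -33.95757991]
[[ 497.1  -19.9   50. ]
 [ 649.7  -27.4   50. ]
 [ 648.5 -116.4   50. ]
 [ 493.3 -142.8   50. ]]
plate -y edge [ 748.91527544 -166.86370362   10.        ] [ 491.36342241 -162.50705255   10.        ] knob stud vec yaw
-0.4540589213924365 101.34105263525531
```

```bash
python3 - <<'E'
from h import *
w=cv2.imread('pics/w4.png')
a=cv2.resize(w[0:210,160:480],(780,512),interpolation=cv2.INTER_CUBIC);cv2.imwrite('pics/w4z.png',a)
t=cv2.imread('pics/top0.png');cv2.imwrite('pics/top0s.png',cv2.resize(t[145:205,270:315],(600,800)[::1],interpolation=cv2.INTER_CUBIC)[:600])
E
```

```text
(no output)
```

View pics/w4z.png

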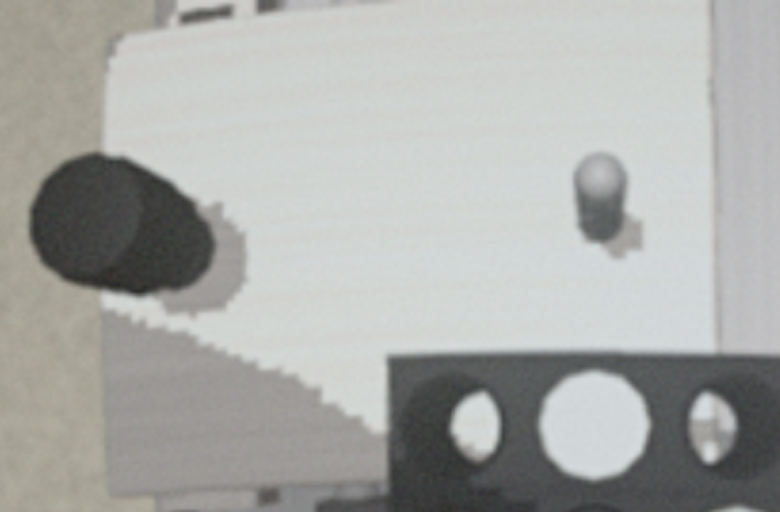

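View pics/top0s.png

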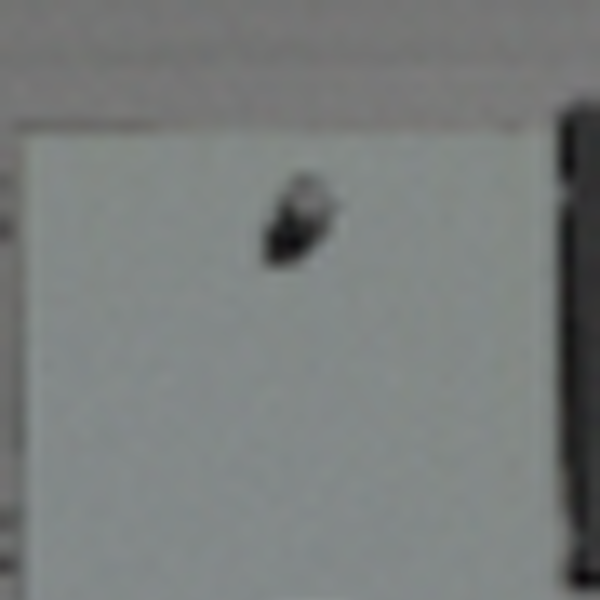

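```bash
python3 - <<'E'
from h import *
import json
s=json.load(open('s4.json'))
p=lambda q,z:wonz(s,(q[0]+.5)/1.5625-.5,(q[1]+.5)/1.5625-.5,z)
f=lambda x,y:(160+x*320/780,y*210/512)
print('foot',p(f(601,221),50),'top',p(f(600,178),100),'knobtop',p(f(86,220),105))
g=lambda x,y:(270+(x+.5)/13.333-.5,145+(y+.5)/13.333-.5)
print('T foot',onz('top',*g(287,242),50),'top',onz('top',*g(308,203),100))
E
```

```text
foot [621.35162728 -83.60330718  50.        ] top [621.19573763 -84.18095269 100.        ] knobtop [517.23102903 -83.62582123 105.        ]
T foot [620.12525206 -85.3549069   50.        ] top [619.34882034 -85.03379238 100.        ]
```

```bash
python3 -m pendant '0 -0.03 0 0 0 0 -1;0 -0.065 0 0 0 0 -1;0 -0.0946 0 0 0 0 -1;0.0003 -0.0946 0.01 0 0 0 -1;0.0003 -0.0946 0.025 0 0 0 -1;0.0003 -0.0946 0.03 0 0 0 -1;0.0003 -0.0946 0.03 0 0 0 -1;0.0003 -0.0946 0.03 0 0 0 -1' 50
python3 - <<'E'
from h import *
s=read_state()
Q=Rt(s);M=Q.as_matrix();print(s['tcp_pos'],np.degrees(np.arctan2(M[1,0],M[0,0])),M[:,2],s['ft_force'])
print(s['tcp_pos']+M@[-.1,-29.3,0])
t=cv2.cvtColor(get_image('top'),cv2.COLOR_RGB2BGR);w=cv2.cvtColor(get_image('side'),cv2.COLOR_RGB2BGR)
cv2.imwrite('pics/t5.png',cv2.resize(t[110:220,195:325],(709,600),interpolation=cv2.INTER_CUBIC))
cv2.imwrite('pics/s5.png',cv2.resize(w[140:260,220:380],(800,600),interpolation=cv2.INTER_CUBIC))
E
```

```text
clock: 5.6
tcp_pos: [619.9, -113.3, 122.9]
orientation: [-0.001, 1.0, -0.013, -0.003]
ft_force: [0.4, -0.1, -4.2]
grip_width: 49.6
[ 619.8984083  -113.3430354   122.85158286] -1.5090295761546908 [-0.00626213  0.00117194 -0.99997971] [ 0.43013751 -0.06141389 -4.20109127]
[620.5702306  -84.05058334 122.88170537]
```

View pics/s5.png

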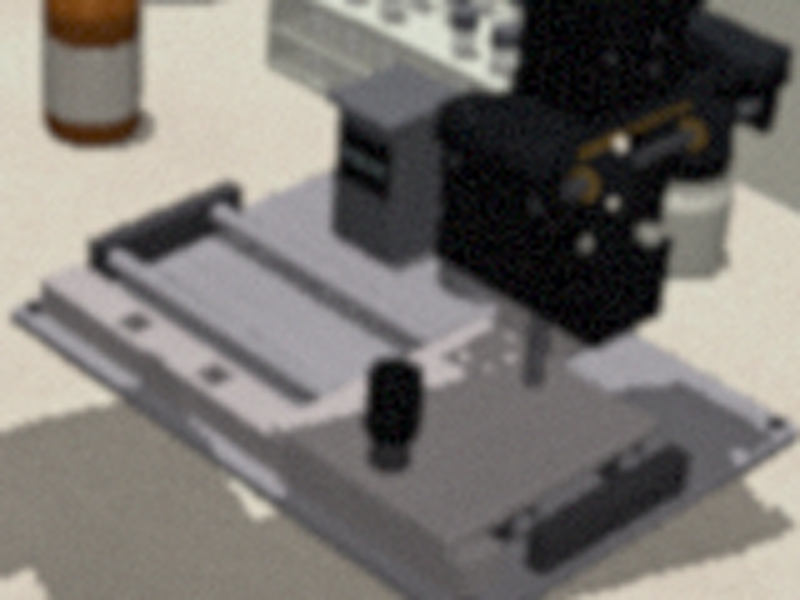

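View pics/t5.png

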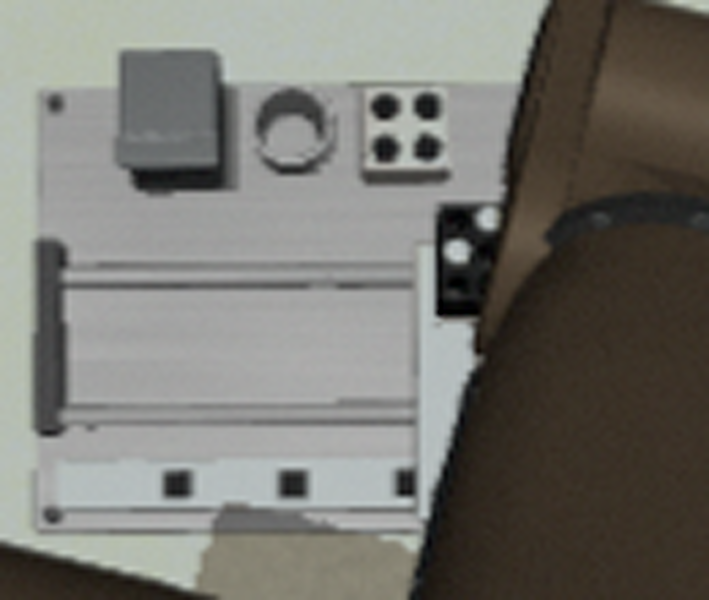

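```bash
python3 - <<'E'
from h import *
k=709/130
f=lambda x,y:(195+(x+.5)/k-.5,110+(y+.5)/(600/110)-.5)
z=122.9-11.3+45
print([onz('top',*f(*q),z) for q in [(437,206),(436,318)]])
E
```

```text
[array([644.46927334, -30.70072937, 156.6       ]), array([586.96523056, -28.47155539, 156.6       ])]
```

```bash
python3 -m pendant '0.0006 0.0003 0.004 0 0 0 -1;0.0006 0.0003 0.008 0 0 0 -1;0.0006 0.0003 0.012 0 0 0 -1;0.0006 0.0003 0.016 0 0 0 -1;0.0006 0.0003 0.018 0 0 0 -1' 50
```

```text
clock: 6.12
tcp_pos: [620.4, -114.1, 104.6]
orientation: [-0.001, 1.0, -0.013, -0.003]
ft_force: [0.1, 0.3, -4.5]
grip_width: 49.8
```

```bash
python3 -m pendant '0 0 0.008 0 0 0 -1;0 0 0.016 0 0 0 -1;0 0 0.024 0 0 0 -1;0 0 0.032 0 0 0 -1;0 0 0.036 0 0 0 -1;0 0 0.039 0 0 0 -1;0 0 0.039 0 0 0 -1' 50
```

```text
clock: 6.7
tcp_pos: [620.0, -114.0, 64.8]
orientation: [-0.001, 1.0, -0.014, -0.003]
ft_force: [-0.6, 0.8, -5.4]
grip_width: 49.6
```

```bash
python3 -m pendant '0 0 0.0015 0 0 0 -1;0 0 0.003 0 0 0 -1;0 0 0.003 0 0 0 -1' 50
```

```text
clock: 6.95
tcp_pos: [619.9, -114.0, 61.8]
orientation: [-0.001, 1.0, -0.013, -0.003]
ft_force: [-0.2, 0.1, -4.8]
grip_width: 49.8
```

```bash
python3 -m pendant '0 0 0.0008 0 0 0 -1;0 0 0.0015 0 0 0 -1;0 0 0.0015 0 0 0 -1' 50
```

```text
clock: 7.2
tcp_pos: [620.1, -114.0, 61.4]
orientation: [-0.0, 1.0, -0.013, -0.003]
ft_force: [-3.7, 0.9, 4.1]
grip_width: 49.8
```

```bash
python3 -m pendant '0 0 0 0 0 0 0.2;0 0 0 0 0 0 0.6;0 0 0 0 0 0 0.6;0 0 0 0 0 0 0.6;0 0 -0.01 0 0 0 0.6;0 0 -0.04 0 0 0 0.6;0 0 -0.08 0 0 0 0.6;0 0 -0.11 0 0 0 0.6;0 0 -0.11 0 0 0 0.6;0 0 -0.11 0 0 0 0.6'
python3 - <<'E'
from h import *
import json
s=read_state();i=get_image('wrist');cv2.imwrite('pics/w6.png',cv2.resize(cv2.cvtColor(i,cv2.COLOR_RGB2BGR),(800,600)))
json.dump({k:np.array(v).tolist() for k,v in s.items()},open('s6.json','w'))
w=cv2.cvtColor(get_image('side'),cv2.COLOR_RGB2BGR)
cv2.imwrite('pics/s6.png',cv2.resize(w[140:260,220:380],(800,600),interpolation=cv2.INTER_CUBIC))
print(s['tcp_pos'],s['grip_width'],s['qpos'])
E
```

```text
clock: 8.03
tcp_pos: [621.3, -114.3, 173.8]
orientation: [0.0, 1.0, -0.013, -0.001]
ft_force: [-0.0, -1.1, -1.2]
grip_width: 76.1
[ 621.32979    -114.2575337   173.76641759] 76.05361146514348 [-2.86057993e-01  5.42024900e-01  1.58547293e+00 -8.31973203e-04
  1.01614924e+00 -2.58786122e-01]
```

View pics/s6.png

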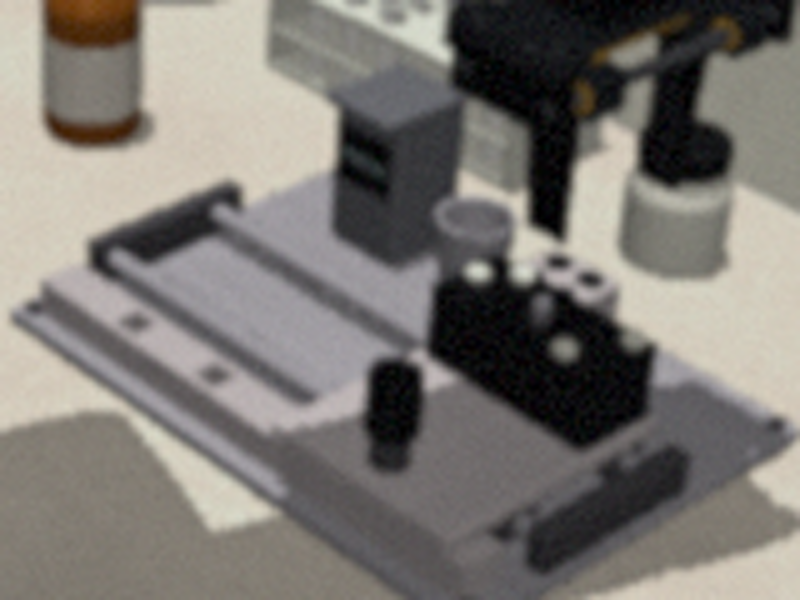

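View pics/w6.png

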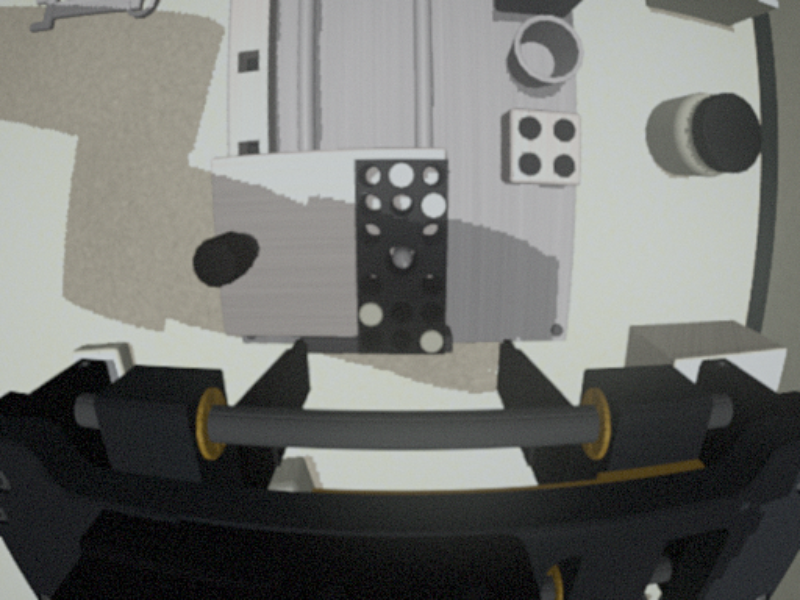

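```bash
python3 -m pendant '-0.01 -0.003 0 0 0 7 0.4;-0.02 -0.006 0 0 0 14 0.4;-0.03 -0.01 0 0 0 21 0.4;-0.04 -0.013 0 0 0 28 0.4;-0.05 -0.016 0 0 0 35 0.4;-0.06 -0.019 0 0 0 42 0.4;-0.07 -0.022 0 0 0 49 0.4;-0.08 -0.025 0 0 0 56 0.4;-0.09 -0.027 0 0 0 63 0.4;-0.1 -0.029 0.01 0 0 70 0.4;-0.1064 -0.029 0.02 0 0 77 0.4;-0.1064 -0.029 0.02 0 0 84 0.4'
python3 - <<'E'
from h import *
import json
s=json.load(open('s6.json'))
p=lambda q,z:wonz(s,(q[0]+.5)/1.5625-.5,(q[1]+.5)/1.5625-.5,z)
print('stud',p((402,256),102),'knobtop',p((211,263),105))
s=read_state();M=Rt(s).as_matrix();print(s['tcp_pos'],np.degrees(np.arctan2(M[1,0],M[0,0])),M[:,2])
E
```

```text
clock: 9.13
tcp_pos: [512.1, -81.5, 149.2]
orientation: [0.003, 0.732, -0.681, -0.005]
ft_force: [0.3, -0.2, 0.3]
grip_width: 66.8
stud [621.56116    -82.40149061 102.        ] knobtop [515.84578099 -81.56556783 105.        ]
[512.1466711  -81.51125039 149.16018732] -85.88919606892566 [-0.01193542  0.00275859 -0.99992497]
```

```bash
python3 -m pendant '0.0008 -0.0035 0.01 0 0 5.3 0.4;0.0008 -0.0035 0.01 0 0 5.3 0.4;0.0008 -0.0035 0.01 0 0 5.3 0.4;0.0008 -0.0035 0.01 0 0 5.3 0.4'
python3 - <<'E'
from h import *
s=read_state();i=get_image('wrist');cv2.imwrite('pics/w7.png',cv2.resize(cv2.cvtColor(i,cv2.COLOR_RGB2BGR),(800,600)))
M=Rt(s).as_matrix();print(s['tcp_pos'],np.degrees(np.arctan2(M[1,0],M[0,0])),M[:,2])
E
```

```text
clock: 9.47
tcp_pos: [515.4, -82.0, 138.8]
orientation: [-0.004, -0.701, 0.713, 0.006]
ft_force: [-0.2, -0.2, -0.5]
grip_width: 66.3
[515.38707391 -81.97739018 138.7712044 ] -90.99488138248414 [-0.01306223  0.00309264 -0.9999099 ]
```

View pics/w7.png

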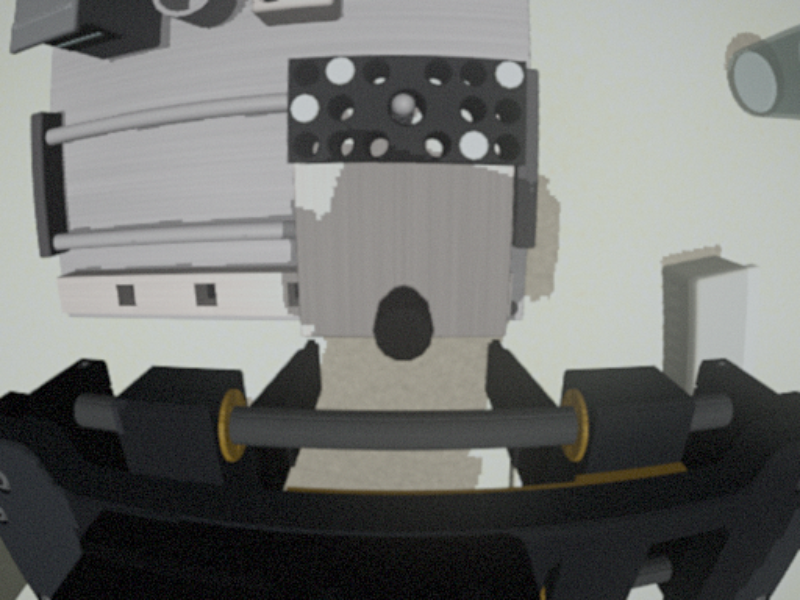

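```bash
python3 -m pendant '0 0 0.02 0.75 0.17 0 0.4;0 0 0.04 0.75 0.17 0 0.4;0 0 0.055 0.75 0.17 0 0.4;0 0 0.066 0.75 0.17 0 0.4;0 0 0.068 0.75 0.17 0 0.4;0 0 0.068 0.75 0.17 0 0.4;0 0 0.068 0.75 0.17 0 0.4' 45
python3 - <<'E'
from h import *
s=read_state();M=Rt(s).as_matrix();print(s['tcp_pos'],np.degrees(np.arctan2(M[1,0],M[0,0])),M[:,2])
E
python3 -m pendant '0 0 0 0 0 0 -0.2;0 0 0 0 0 0 -0.6;0 0 0 0 0 0 -1;0 0 0 0 0 0 -1;0 0 0 0 0 0 -1;0 0 0 0 0 0 -1;0 0 0 0 0 0 -1' 45
```

```text
clock: 10.1
tcp_pos: [515.0, -81.9, 71.7]
orientation: [0.0, -0.701, 0.713, -0.001]
ft_force: [-0.5, 0.7, -0.4]
grip_width: 66.5
[515.03494217 -81.89910787  71.73179281] -90.97934240333986 [ 1.40830736e-03 -5.36020045e-04 -9.99998865e-01]
clock: 10.68
tcp_pos: [515.0, -81.9, 71.8]
orientation: [0.0, -0.701, 0.713, -0.001]
ft_force: [-0.7, 0.2, 1.3]
grip_width: 27.1
```

```bash
python3 -m pendant '0 0 -0.004 0 0 0 -1;0 0 -0.008 0 0 0 -1;0 0 -0.012 0 0 0 -1;0 0 -0.015 0 0 0 -1;0 0 -0.016 0 0 0 -1;0 0 -0.016 0 0 0 -1;0 0 -0.016 0 0 0 -1' 45
```

```text
clock: 11.27
tcp_pos: [515.0, -81.8, 87.7]
orientation: [0.0, -0.701, 0.713, -0.001]
ft_force: [1.3, -0.9, -7.5]
grip_width: 27.3
```

```bash
python3 -m pendant '-0.006 0 0 0 0 0 -1;-0.015 0 0 0 0 0 -1;-0.027 0 0 0 0 0 -1;-0.04 -0.0002 0 0 0 0 -1;-0.053 -0.0002 0 0 0 0 -1;-0.066 -0.0003 0 0 0 0 -1;-0.078 -0.0003 0 0 0 0 -1;-0.09 -0.0004 0 0 0 0 -1;-0.1 -0.0004 0 0 0 0 -1;-0.1 -0.0004 0 0 0 0 -1' 45
```

```text
clock: 12.1
tcp_pos: [516.8, 20.4, 87.6]
orientation: [0.0, -0.702, 0.713, -0.0]
ft_force: [0.6, 1.9, -7.7]
grip_width: 27.0
```

```bash
python3 -m pendant '-0.006 0 0 0 0 0 -1;-0.015 0 0 0 0 0 -1;-0.027 0 0 0 0 0 -1;-0.04 -0.0002 0 0 0 0 -1;-0.053 -0.0002 0 0 0 0 -1;-0.066 -0.0003 0 0 0 0 -1;-0.078 -0.0003 0 0 0 0 -1;-0.087 -0.0003 0 0 0 0 -1;-0.0925 -0.0003 0 0 0 0 -1;-0.0925 -0.0003 0 0 0 0 -1;-0.0925 -0.0003 0 0 0 0 -1' 45
python3 - <<'E'
from h import *
s=read_state();print(s['tcp_pos'])
t=cv2.cvtColor(get_image('top'),cv2.COLOR_RGB2BGR);w=cv2.cvtColor(get_image('side'),cv2.COLOR_RGB2BGR)
cv2.imwrite('pics/t8.png',cv2.resize(t[110:220,195:325],(709,600),interpolation=cv2.INTER_CUBIC))
cv2.imwrite('pics/s8.png',cv2.resize(w[120:240,210:370],(800,600),interpolation=cv2.INTER_CUBIC))
E
```

```text
clock: 13.02
tcp_pos: [518.4, 113.3, 87.6]
orientation: [0.0, -0.702, 0.713, 0.0]
ft_force: [-0.4, 2.1, -6.5]
grip_width: 27.4
[518.40089472 113.28922642  87.56940813]
```

View pics/s8.png

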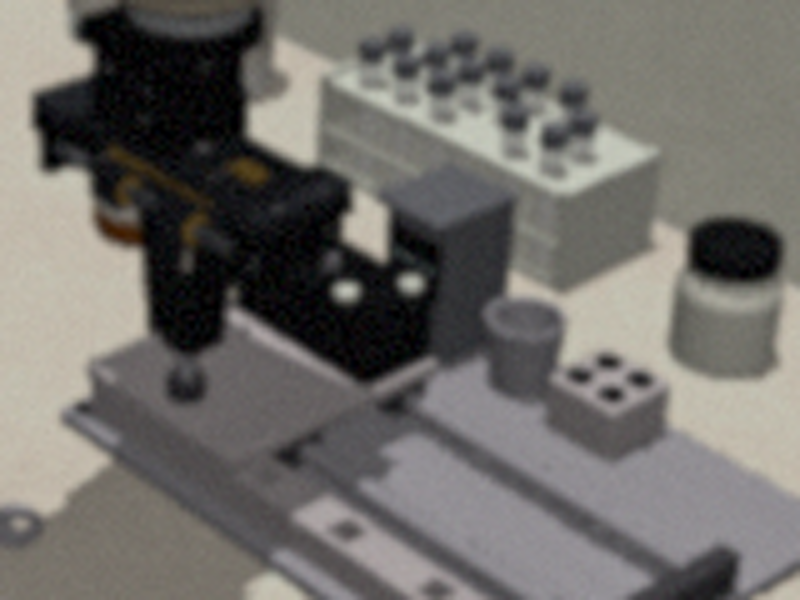

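View pics/t8.png

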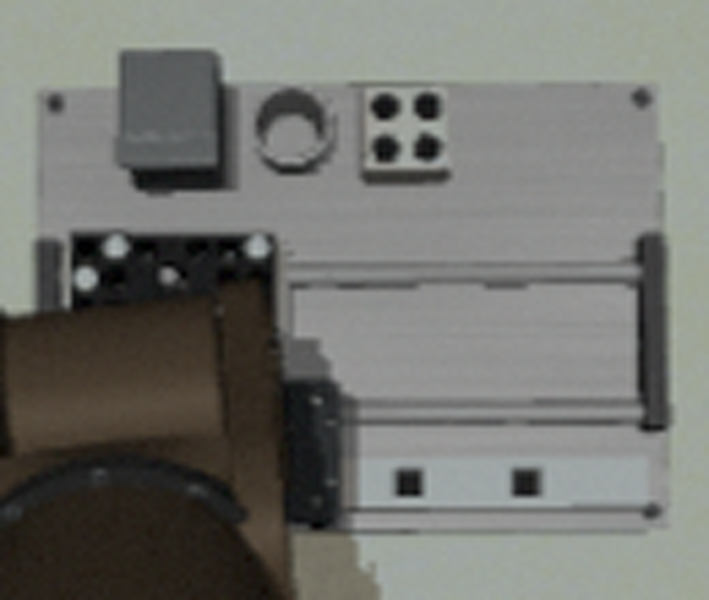

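```bash
python3 -m pendant '0 0 0.004 0 0 0 -1;0 0 0.007 0 0 0 -1;0 0 0.009 0 0 0 -1;0 0 0.009 0 0 0 -1' 45
```

```text
clock: 13.45
tcp_pos: [518.4, 112.5, 78.1]
orientation: [0.0, -0.701, 0.713, 0.0]
ft_force: [-0.1, 1.1, -4.9]
grip_width: 27.3
```

```bash
python3 -m pendant '0 0 0.003 0 0 0 -1;0 0 0.005 0 0 0 -1;0 0 0.006 0 0 0 -1;0 0 0.006 0 0 0 -1' 45
```

```text
clock: 13.78
tcp_pos: [518.3, 112.4, 71.9]
orientation: [0.0, -0.701, 0.713, 0.0]
ft_force: [-1.4, 0.4, -3.8]
grip_width: 27.5
```

```bash
python3 -m pendant '0 0 0 0 0 0 -0.6;0 0 0 0 0 0 -0.2;0 0 0 0 0 0 0.3;0 0 0 0 0 0 0.3;0 0 0 0 0 0 0.3;0 0 -0.01 0 0 0 0.3;0 0 -0.04 0 0 0 0.3;0 0 -0.075 0 0 0 0.3;0 0 -0.11 0 0 0 0.3;0 0 -0.14 0 0 0 0.3;0 0 -0.14 0 0 0 0.3'
python3 - <<'E'
from h import *
s=read_state();print(s['tcp_pos'])
i=get_image('wrist');cv2.imwrite('pics/w9.png',cv2.resize(cv2.cvtColor(i,cv2.COLOR_RGB2BGR),(800,600)))
w=cv2.cvtColor(get_image('side'),cv2.COLOR_RGB2BGR)
cv2.imwrite('pics/s9.png',cv2.resize(w[120:240,210:370],(800,600),interpolation=cv2.INTER_CUBIC))
E
```

```text
clock: 14.7
tcp_pos: [520.4, 112.6, 218.4]
orientation: [0.004, -0.701, 0.713, -0.003]
ft_force: [0.7, -0.7, 0.7]
grip_width: 61.9
[520.36225161 112.60604729 218.40372079]
```

View pics/s9.png

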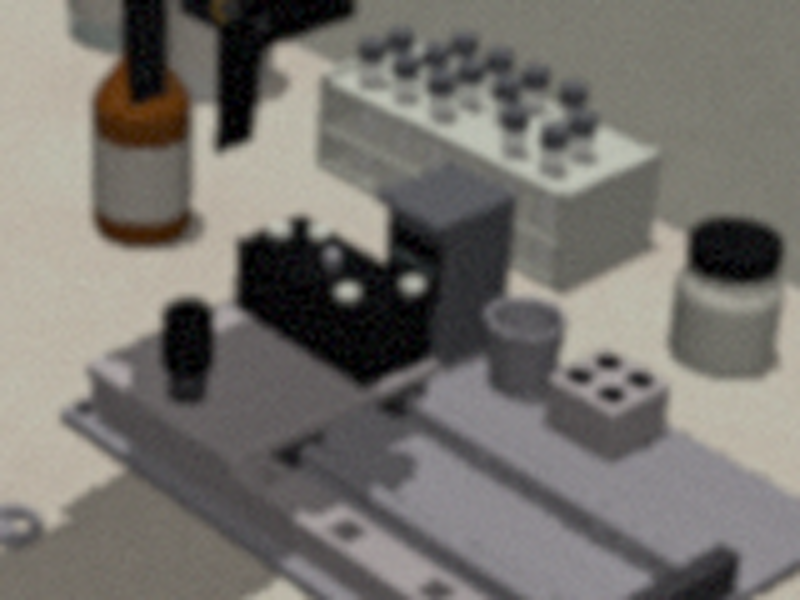

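View pics/w9.png

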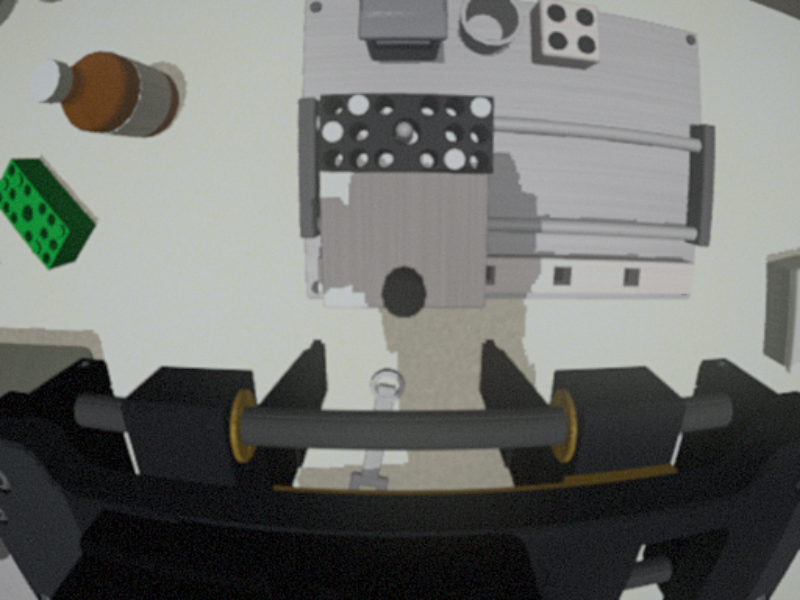

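```bash
python3 - <<'E'
from h import *
def proj(p):
    c=camera_info('side');T=np.linalg.inv(c['cam_to_world']);q=T[:3,:3]@p+T[:3,3];u=c['mtx']@q;return u[:2]/u[2]
a=proj(np.array([515,-81.9,105]))
b0=proj(np.array([518.5,112.5,105]));b1=proj(np.array([518.5,112.5,117]))
print('start pred',a,'meas',220+396/5,140+366/5);print('now pred down',b0,'up12',b1,'meas',210+187/5,120+307/5)
finish_job()
E
```

```text
start pred [299.0961823  213.85801391] meas 299.2 213.2
now pred down [247.49455683 181.45798818] up12 [247.54548919 177.57873971] meas 247.4 181.4
the job is handed in; nothing more can be done
```

The job is done and handed in at about 15 s on the robot's clock. No verdict came back.

- **Block:** I gripped the black tube block across its narrow side, 30 mm off its middle to keep clear of the machine beside it. I turned it in line with the carriage's travel and lowered it over the stud. The wrist force stayed flat until it touched the carriage plate at the expected height. The last pictures show it flat, with the stud standing up through its middle hole.
- **Plunger and slide:** I pulled the knob up 16 mm, slid the carriage 195 mm to the far hole opposite the scanner, and lowered the knob back. The force followed the spring, 4.9 N about 6 mm up and 3.8 N near the bottom, so the pin went into the hole and not onto the bar.
- **Last checks:** With the gripper clear at 218 mm, the knob's top in the side picture was at (247.4, 181.4). I expected (247.5, 181.5) for fully down and row 177.6 for resting on the bar. The other three holes in the bar are uncovered and the block faces the scanner. I touched nothing else.
- **Disagreement:** The wrist and top cameras differed by about 1 to 2 mm on where the stud stood. I aimed between them, within the hole's 3 mm play.

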